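# Shut and latch the glass door of the lens cabinet

### The arm

A 6-joint arm with a two-finger parallel gripper is mounted at the origin on the work surface. World frame = base frame: x ahead of the robot, y to its left, z up, the work surface at z = 0. Lengths are in m, angles in degrees, forces in N, time in s.
With the tool pointing down it reaches from about 0.25 to 0.725 m from the base axis. Payload 9.7 kg.
Tool frame: the origin (TCP) lies at the very end of the fingers, on their centre line; the grasp point (between the pads) lies 19 mm behind it; z points along the fingers, y is the line along which they close (so a half turn about z gives the same grasp; the last joint's range is limited). The gripper opens to 85 mm and grips with 20 to 120 N. Pads are 22 mm wide; open, the fingers measure 114 mm over their backs; the gripper's body (76 mm by 85 mm) begins 54 mm behind the grasp point. The pads swing forward as they close: fully open they stand 13 mm farther back than shut.
Start: joints at [76.146, 4.979, 10.078, 95.1, 0, 90], TCP at [0.132, 0.534, 0.231] pointing down, gripper open.
Joint ranges: [-179.16, 179.16], [-48.56, 103.87], [-65.8, 70.77], [-126.05, 130.52], [-82.76, 87.17], [-180, 180]. Speed limits (degrees/s): [127.2, 127.2, 147.25, 180, 180, 180].

### API

Orientations are given as [roll, pitch, yaw] about the fixed x, y, z axes, in that order (R = Rz(yaw) Ry(pitch) Rx(roll)).
In Python, from workcell import bot, viewer, finder gives the robot as it stands. The module is installed in compiled form; this text tells all that it offers.
- The arm moves only by the shell command python3 -m inch 'ROWS' [FORCE]. ROWS is JSON, a list that holds one entry, the list of rows, each a list of 7 numbers: the opening in per cent of the stroke, from 0 (shut) to 100 (fully open), then the shift along the tool's x, y, z in mm, then the turn, a rotation vector about the tool's x, y, z in degrees. In form: [[[grip, tx, ty, tz, ax, ay, az], ...]]. A call has 1 to 8 rows; each row shifts and turns the commanded pose from where the row before left it, along the tool's axes as they then stand; what a row does not reach is not made up. A row lasts 1/8 s, in which the tool goes at most 62.5 mm and 10.7 degrees, less where a joint would pass 70% of its speed; a pose out of reach is approached as far as the arm can. A call with a gripper value outside its range is refused whole. The fingers move at their own pace and stop on an object; FORCE is the grip in N (left out, the last holds). Time passes only in rows, so rows that do not move let the fingers close. It gives the time, the measured TCP pose, the force, the opening and the grip force at its end, in the units of the state.
- bot.get_obs(): the state, without advancing time (a new reading comes with each control period).
- viewer.camera(name): name is "side" or "top" or "wrist"; returns a dict with "pixels" (420x560x3 uint8, red, green, blue), "vfov" (degrees; the focal length in pixels is half the picture's height over the tangent of half this angle, whatever the lens; pixels are square), "cx", "cy" (the principal point, pixels), "R" (3x3) and "t" (3): a world point X has camera coordinates R X + t. Camera axes: x right, y down, z forward; pixel columns grow to the right and rows downward; lengths in m; the calibration is good to about 2 mm. A picture is of the moment at which its call begins. There is no depth.
- bot.job_done(): hands the job in; it is judged then, once.
Trained networks look in the newest picture that a camera, given by its name, has taken for a name from the list of things; names that differ only in an ending like _2 or _b are one class to them, and where a whole thing is asked for, a point or a joint stands for the part that bears it (a point fixed in the world has none). Each returns a list of dicts, best first, with "conf" (0 to 1); they miss things now and then, are a little off and sometimes report something else, mostly with a low value. They report only what shows in the picture. A call takes as long as a camera call.
- finder.outline_of(camera, thing): "pixels" (420x560 bool, what is visible of it) and "extent" ([centre column, centre row, width, height] in pixels, round what is visible of it).
- finder.mark_of(camera, thing): "position" ([column, row] in pixels: a listed point, or the origin of a listed thing).
The state is a dict: "time": time; "q": joint angles; "qd": joint speeds; "joint_efforts": joint torques, N m; "ee_pos": TCP position; "tcp_rot": TCP orientation; "wrist_force": force on the tool from outside, world axes, zero at the start; "torque": the same for the moment, N m; "opening": finger opening in m; "grasp_force": force on a finger pad.
Only numpy, scipy, OpenCV 4.12 (cv2) and the standard library are available. Lean on these libraries where they do the work, as an engineer would, in place of code of your own. Each camera call takes 0.05 s, during which the arm holds its last target. There are 200 camera calls.

### The job

Close up the lens cabinet: flip the stay's release lever over towards the robot so that the pawl lets the glass door down, gently lower the door until it is fully shut, and then turn the brass turnbutton until it points squarely across the door's frame to secure it. Leave the release lever flipped over, and do not disturb the things in the cabinet or around it.

Things in the scene. Friction and masses are not known exactly. Their poses are not given: they have to be found in the camera images.
- cabinet: Low oak display cabinet, fixed, 250 (x) x 260 (y) x 120 mm high, open at the top, where a glass swing door in an oak frame lies over it. Origin: centre of its underside, on the table. Its x axis points from the front (robot side) to the back, y to its left, z up; its yaw varies. In this frame: front rail (fixed) x -125 to -85 mm, top at z 134; the door's hinge line runs along y at x 120, z 120; the shut door covers x -83 to 120, z 120 to 134. Side walls at y -130 and +130.
- door (a joint): Angle of the glass door in rad, 0 = fully shut (flat on the cabinet), growing as its front edge swings up and back; starts at about 0.9 to 1.15. The hinge is stiff: the door stays where it is left and takes about 1.5 to 5 N at its front edge to lower. While the pawl is engaged a lug on the door's steel quadrant comes to rest on the pawl at about 0.75 to 0.8 rad and the door goes no lower. Lower it slower than about 1.5 rad/s (no slamming).
- door_hinge (a point): Middle of the door's hinge line; x points along the cabinet's x when the door is shut and turns with the door.
- door_edge (a point): Point on the upper (outer) face of the door's 40 mm wide front frame rail, at mid width, 185 mm from the hinge line and 18 mm behind the door's front edge. The door is 14 mm thick and 260 mm wide; its upper face lies 14 mm from the hinge plane. Pressing this rail, e.g. 60 mm to the right (-y) of this point where the turnbutton is out of the way, lowers the door.
- pawl (a joint): Angle of the pawl and its release lever in rad: 0 = engaged, lever upright; grows to its stop at 0.95 as the lever's top is flipped towards the cabinet's front (-x, the robot side). The door is free from about 0.45; flip it past 0.65. Stays where it is left; needs about 2 N at the tip.
- lever_tip (a point): Centre of the top end of the steel release lever, outside the cabinet's right (-y) side near the back: an upright blade 12 mm (x) x 20 mm (y), 105 mm long from pivot to tip, its middle 72 mm out from the cabinet's side wall; tip at z 165 mm when upright. A bearing post 72 mm tall stands inboard of it, 14 to 26 mm nearer the cabinet than the blade's middle.
- lever_pivot (a point): Lever's pivot, 60 mm above the table at cabinet x +60; the axis runs along the cabinet's y.
- turnbutton (a joint): Angle of the brass turnbutton about its upright pivot, rad: 0 = lying along the front rail and pointing left (+y of the cabinet), growing clockwise seen from above; 1.571 = pointing straight back (+x of the cabinet) across the door's frame. Starts at -0.3 to 0.1; stops at -0.5 and 2.3; stays where it is left, about 1 to 2 N at the stud. Turned in over an unshut door it keeps the door from shutting.
- button_stud (a point): Centre of the top of the round upright finger stud (16 mm diameter, free height 32 mm above the bar, top 178 mm above the table) near the turnbutton's long end, 55 mm from the pivot. The bar is 90 x 18 x 9 mm, upper face 146 mm above the table, reaching 68 mm from the pivot on the stud's side and 22 mm on the other.
- button_pivot (a point): On the turnbutton's pivot axis at the bar's upper face, over the front rail, cabinet x -108, y 0.
- camera_plate: Aluminium camera plate 100 x 45 x 14 mm, loose in the cabinet; bystander. Origin: underside.
- dish: White ceramic dish with lens caps, 84 mm across, 28 mm high, loose in the cabinet; bystander. Origin: underside.
- zoom_lens: Black zoom lens lying on its side, 121 mm long, 66 mm diameter, loose in the cabinet; bystander. Origin: underside.
- filter_box: Plastic filter wallet box 120 x 85 x 32 mm on the table; bystander. Origin: underside.
- lens_hood: Black plastic lens hood, 92 mm across, 45 mm high, on the table; bystander. Origin: underside.
- notebooks: Two notebooks stacked, 150 x 110 x 29 mm, on the table; bystander. Origin: underside.
- mug: Ceramic mug 80 mm across, 90 mm high, on the table; bystander. Origin: underside.
- tripod_head: Ball head 60 mm across, 76 mm high, on the table; bystander. Origin: underside.

How it is judged:
By the outcome, as a careful person would: the job done as asked, in the order asked, and still so for the second after the job is handed in, with the robot touching nothing.
It also fails if it takes over 67 s, if anything falls off the work surface, if the arm or the gripper's body presses on something with over 40 N, if the wrist force passes 120 N, or if a joint passes its speed limit or range.

## Working session

There is one attempt and no reset: what is moved stays moved. The work goes in short steps, Python scripts to look and compute and a shell command to move; the robot and the scene stay as the last step left them, time stands still between calls to the robot, and variables do not carry over. Pictures are saved under pics/ and viewed, at most 10 in all, crops included, and the job is handed in when it is done.

```bash
mkdir -p pics
cat > h.py <<'E'
import numpy as np, cv2
from workcell import bot, viewer, finder
from scipy.spatial.transform import Rotation as Ro
def cam(n):
    c=viewer.camera(n); c['f']=210/np.tan(np.radians(c['vfov'])/2); c['R']=np.array(c['R']);c['t']=np.array(c['t']); return c
def proj(c,X):
    p=c['R']@np.array(X)+c['t']; return np.array([c['cx']+c['f']*p[0]/p[2], c['cy']+c['f']*p[1]/p[2]])
def ray(c,uv):
    d=c['R'].T@np.array([(uv[0]-c['cx'])/c['f'],(uv[1]-c['cy'])/c['f'],1.]); return -c['R'].T@c['t'],d
def onz(c,uv,z):
    o,d=ray(c,uv); return o+d*(z-o[2])/d[2]
E
python3 - <<'E'
from h import *
ims=[]
for n in ['side','top']:
    c=cam(n); ims.append(c['pixels']); print(n,'campos',-c['R'].T@c['t'],c['f'],c['cx'],c['cy'])
    cv2.imwrite(f'pics/{n}0.png',c['pixels'][:,:,::-1])
    for k in ['cabinet','door_hinge','door_edge','lever_tip','lever_pivot','button_stud','button_pivot','mug','tripod_head','notebooks','lens_hood','filter_box']:
        r=finder.mark_of(n,k)
        if r:
            z={'lever_tip':.165,'lever_pivot':.06,'button_stud':.178,'button_pivot':.146,'door_hinge':.12}.get(k,0)
            print(k,[(np.round(a['position']),round(a['conf'],2)) for a in r[:2]],onz(c,r[0]['position'],z).round(3))
print(bot.get_obs())
E
```

```text
side campos [ 0.08408171 -0.78758693  0.80299008] 395.9393745988493 277.1161615497022 207.27356695034894
cabinet [(array([281., 215.]), 0.92)] [0.566 0.056 0.   ]
door_hinge [(array([315., 173.]), 0.94)] [0.687 0.055 0.12 ]
door_edge [(array([291., 137.]), 0.74), (array([179., 189.]), 0.57)] [0.86  0.484 0.   ]
lever_tip [(array([336., 200.]), 0.85), (array([314., 172.]), 0.18)] [ 0.621 -0.137  0.165]
lever_pivot [(array([335., 231.]), 0.92)] [ 0.625 -0.144  0.06 ]
button_stud [(array([234., 170.]), 0.73)] [0.443 0.116 0.178]
button_pivot [(array([246., 184.]), 0.58)] [0.461 0.074 0.146]
mug [(array([350., 371.]), 0.92)] [ 0.431 -0.471  0.   ]
tripod_head [(array([265., 156.]), 0.8)] [0.694 0.402 0.   ]
notebooks [(array([416., 331.]), 0.64)] [ 0.625 -0.469  0.   ]
lens_hood [(array([177., 189.]), 0.84)] [0.325 0.361 0.   ]
filter_box [(array([212., 172.]), 0.82)] [0.469 0.401 0.   ]
top campos [ 0.25342305 -0.01595487  1.3017809 ] 449.88059450060865 283.18638849742183 208.15851423376316
cabinet [(array([248., 204.]), 0.75)] [0.581 0.075 0.   ]
door_hinge [(array([249., 154.]), 0.92)
[... 682 characters left out ...]
 248.]), 0.15)] [0.697 0.083 0.   ]
{'time': 1.3, 'q': array([7.61443017e+01, 4.97752319e+00, 1.00785290e+01, 9.51004469e+01,
       3.70322606e-04, 9.00024033e+01]), 'qd': array([ 0.0574849 , -0.04164847,  0.01279761,  0.01274307,  0.13520563,
       -0.02987192]), 'joint_efforts': array([-4.62838761e-05, -5.20089126e+01,  4.64872670e+01,  1.05234281e-03,
        8.20782452e-05,  2.67911304e-06]), 'ee_pos': array([0.13170832, 0.53398652, 0.23130018]), 'tcp_rot': array([ 1.79999441e+02, -3.70346052e-04,  1.66141898e+02]), 'wrist_force': array([-0.31824408,  0.3215197 ,  0.34479652]), 'torque': array([ 0.03872118, -0.04150426, -0.00404716]), 'grasp_force': 0.0, 'opening': 0.08541440174728537}
```

```bash
ls; ls pics
```

```text
h.py
pics
side0.png
top0.png
```

Run:
```python
from h import *
from scipy.optimize import least_squares
obs={'side':{'h':(315,173),'lt':(336,200),'lp':(335,231),'bp':(246,184),'c':(281,215)},'top':{'h':(249,154),'lt':(319,171),'lp':(321,180),'c':(248,204)}}
L={'h':(.12,0,.12),'lt':(.06,-.202,.165),'lp':(.06,-.202,.06),'bp':(-.108,0,.146),'c':(0,0,0)}
C={n:cam(n) for n in obs}
def T(p,l): return Ro.from_euler('z',p[2]).apply(l)+[p[0],p[1],0]
def res(p): return np.concatenate([proj(C[n],T(p,L[k]))-obs[n][k] for n in obs for k in obs[n]])
r=least_squares(res,[.57,.056,0],loss='soft_l1'); print(r.x,np.degrees(r.x[2]),res(r.x).round(1))
for k in L: print(k,T(r.x,L[k]).round(4))
side=C['side']['pixels'][100:270,150:400,::-1]; top=C['top']['pixels'][110:270,150:370,::-1]
cv2.imwrite('pics/s1.png',cv2.resize(side,None,fx=3,fy=3,interpolation=2)); cv2.imwrite('pics/t1.png',cv2.resize(top,None,fx=3.5,fy=3.5,interpolation=2))
```

```text
[ 0.57326456  0.06761083 -0.04787094] -2.742802548912109 [ 0.4 -1.6  0.3  0.2 -1.8 -1.2  1.9  0.1  0.4 -2.6 -0.4  0.3  4.  -0.6
 -1.2  1.9  2.5  2.4]
h [0.6931 0.0619 0.12  ]
lt [ 0.6235 -0.137   0.165 ]
lp [ 0.6235 -0.137   0.06  ]
bp [0.4654 0.0728 0.146 ]
c [0.5733 0.0676 0.    ]
```

View pics/s1.png

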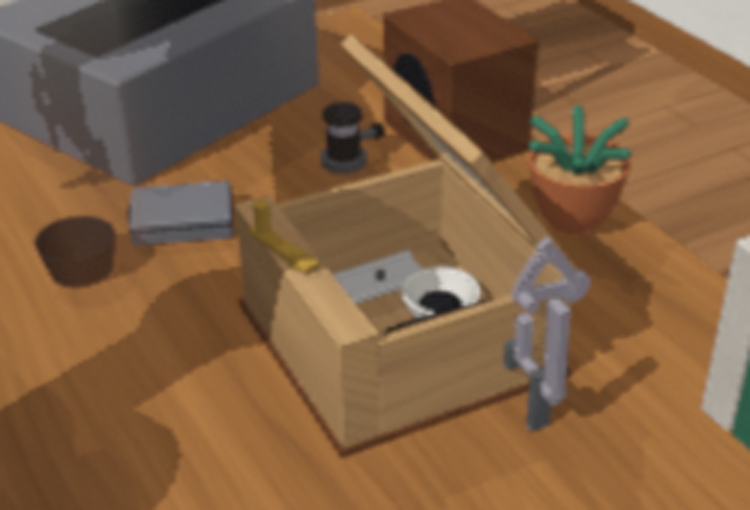

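View pics/top0.png

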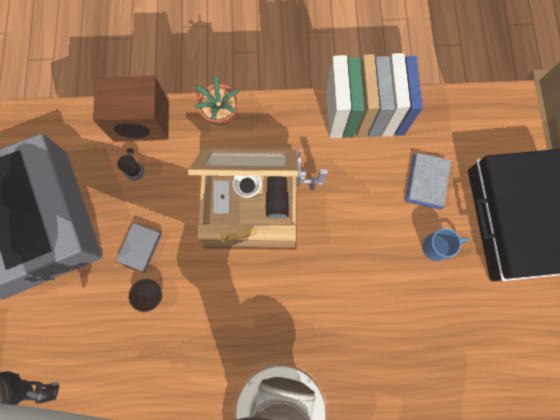

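The crop shows the open door, dish and zoom lens in the cabinet. The lever is the right-hand blade with its tip at about (336,200) in the side view, next to the quadrant. The stud is at about (234,170), pointing left. In the top view the lever is at (319,171), the books at (340–420, 55–137), and the right side is clear of obstacles as far as the notebooks (428,180).

```bash
python3 -m inch '[[[0,0,0,0,0,0,9.86],[0,0,0,0,0,0,9.86],[0,0,0,0,0,0,9.86],[0,0,0,0,0,0,9.86],[0,0,0,0,0,0,9.86],[0,0,0,0,0,0,9.86],[0,0,0,0,0,0,9.86],[0,0,0,0,0,0,9.86]]]'
python3 - <<'E'
from h import *
cat='''
P0=np.array([.5733,.0676,0]);YAW=-.0479
RC=Ro.from_euler('z',YAW)
def w(l): return RC.apply(np.array(l))+P0
def loc(X): return RC.inv().apply(np.array(X)-P0)
def go(l,rpy=None):
    "remaining move to cabinet point l (m), in tool axes, mm"
    o=bot.get_obs(); R=Ro.from_euler('xyz',o['tcp_rot'],degrees=True)
    print('cab',(loc(o['ee_pos'])*1e3).round(1),'rot',o['tcp_rot'].round(2),'t',round(o['time'],2),'F',o['wrist_force'].round(1),'-> tool mm',(R.inv().apply(w(l)-o['ee_pos'])*1e3).round(1))
'''
open('h.py','a').write(cat)
from importlib import reload; import h; reload(h); from h import *
c=cam('side')
def ony(c,uv,y):
    o,d=ray(c,uv);a=h.loc(o);b=h.RC.inv().apply(d);s=(y-a[1])/b[1];return a+b*s
for y in(-.14,-.16,-.18): print('quad',y,[ (ony(c,p,y)*1e3).round() for p in((332,180),(345,197),(323,199))])
t=cam('top')
print('books',[(onz(t,p,0)).round(3) for p in((338,137),(410,137))],[(onz(t,p,.2)).round(3) for p in((338,137),(410,137))])
h.go((-.125,-.310,.25)); h.go((.105,-.212,.135))
E
```

```text
time: 2.4
ee_pos: [0.1317, 0.534, 0.2313]
tcp_rot: [-180.0, 0.0, 86.9]
wrist_force: [1.0, -0.5, -0.8]
opening: -0.0003
grasp_force: 0.0
quad -0.14 [array([  85., -140.,  184.]), array([ 137., -140.,  107.]), array([  60., -140.,  127.])]
quad -0.16 [array([  71., -160.,  201.]), array([ 121., -160.,  126.]), array([  46., -160.,  145.])]
quad -0.18 [array([  56., -180.,  217.]), array([ 105., -180.,  145.]), array([  33., -180.,  164.])]
books [array([ 0.784, -0.208,  0.   ]), array([ 0.775, -0.43 ,  0.   ])] [array([ 0.702, -0.178,  0.2  ]), array([ 0.695, -0.366,  0.2  ])]
cab [-463.4  444.7  231.3] rot [-180.      0.     87.15] t 2.5 F [ 0.8 -0.6 -0. ] -> tool mm [-754.1  339.8  -18.7]
cab [-463.4  444.7  231.3] rot [-180.      0.     87.15] t 2.5 F [ 0.8 -0.6 -0. ] -> tool mm [-655.7  569.7   96.3]
```

```bash
python3 -m inch '[[[0,-54,24,-2,0,0,0],[0,-54,24,-2,0,0,0],[0,-54,24,-2,0,0,0],[0,-54,24,-2,0,0,0],[0,-54,24,-2,0,0,0],[0,-54,24,-2,0,0,0],[0,-54,24,-2,0,0,0],[0,-54,24,-2,0,0,0]]]' && python3 -m inch '[[[0,-54,24,0,0,0,0],[0,-54,24,0,0,0,0],[0,-54,24,0,0,0,0],[0,-54,24,0,0,0,0],[0,-54,24,0,0,0,0],[0,-52,24,0,0,0,0],[0,0,0,0,0,0,0]]]'; python3 -c "
from h import *
go((.105,-.212,.25))"
```

```text
time: 3.5
ee_pos: [0.3031, 0.0916, 0.2477]
tcp_rot: [179.9, -0.0, 87.6]
wrist_force: [1.2, 0.9, -0.3]
opening: -0.0001
grasp_force: 0.0
time: 4.38
ee_pos: [0.4318, -0.238, 0.2456]
tcp_rot: [-179.9, -0.0, 87.3]
wrist_force: [-0.6, 0.1, -0.5]
opening: -0.0004
grasp_force: 0.0
cab [-126.7 -312.   245.6] rot [-1.7987e+02 -5.0000e-02  8.7310e+01] t 4.38 F [-0.6  0.1 -0.5] -> tool mm [ 99.8 231.8  -4.9]
```

```bash
python3 -m inch '[[[0,17,39,-1,0,0,0],[0,17,39,-1,0,0,0],[0,17,39,-1,0,0,0],[0,17,39,-1,0,0,0],[0,17,39,-1,0,0,0],[0,15,37,0,0,0,0],[0,0,0,0,0,0,0]]]'
python3 - <<'E'
from h import *
go((.1,-.212,.138))
for n in('wrist','side'):
    c=cam(n); 
    for k in('lever_tip','lever_pivot'):
        r=finder.mark_of(n,k)
        for a in r[:1]:
            print(n,k,a['conf'],(loc(onz(c,a['position'],{'lever_tip':.165,'lever_pivot':.06}[k]))*1e3).round(1))
    if n=='wrist': cv2.imwrite('pics/w1.png',c['pixels'][:,:,::-1])
E
```

```text
time: 5.25
ee_pos: [0.6693, -0.1441, 0.2502]
tcp_rot: [-179.9, -0.0, 87.6]
wrist_force: [-0.5, -0.4, -0.3]
opening: -0.0002
grasp_force: 0.0
cab [ 106.1 -206.9  250.2] rot [-1.7985e+02 -4.0000e-02  8.7610e+01] t 5.25 F [-0.5 -0.4 -0.3] -> tool mm [ -5.2  -5.8 112.2]
wrist lever_tip 0.71 [  58.4 -204.4  165. ]
wrist lever_pivot 0.72 [  65.6 -202.4   60. ]
side lever_tip 0.65 [  56.5 -214.   165. ]
side lever_pivot 0.81 [  65.5 -211.3   60. ]
```

View pics/w1.png

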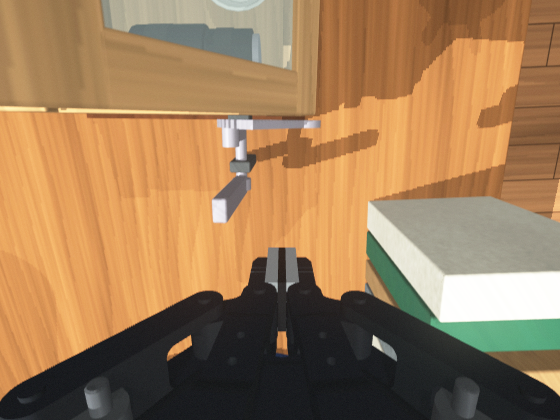

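The wrist view shows the lever's blade with its top at (222,205), left of and slightly above the closed fingers (282,250–330). The books stand to the right with their corner at (370,200), so I check that clearance before descending.

Run:
```python
from h import *
c=cam('wrist')
for p in((370,200),(370,265),(445,312)):
    o,d=ray(c,p); 
    print(p,[(o+d*(x-o[0])/d[0]).round(3) for x in(.74,.76,.784)])
print('cam',o)
```

```text
(370, 200) [array([ 0.74 , -0.144,  0.149]), array([ 0.76 , -0.164,  0.078]), array([ 0.784, -0.188, -0.006])]
(370, 265) [array([ 0.74 , -0.2  ,  0.155]), array([ 0.76 , -0.236,  0.087]), array([ 0.784, -0.279,  0.004])]
(445, 312) [array([ 0.74 , -0.164,  0.274]), array([ 0.76 , -0.189,  0.24 ]), array([ 0.784, -0.219,  0.198])]
cam [ 0.66969069 -0.07515238  0.39613488]
```

```bash
python3 -m inch '[[[0,-5,-3,20,0,0,0],[0,0,0,30,0,0,0],[0,0,0,30,0,0,0],[0,0,0,30,0,0,0],[0,0,0,0,0,0,0]]]' ; python3 -c "
from h import *
go((.07,-.212,.138))"
```

```text
time: 6.22
ee_pos: [0.663, -0.1512, 0.1404]
tcp_rot: [-179.8, -0.0, 87.3]
wrist_force: [-0.7, -0.3, 0.8]
opening: 0.0002
grasp_force: 0.0
cab [ 100.1 -214.3  140.4] rot [-1.7979e+02 -4.0000e-02  8.7250e+01] t 6.22 F [-0.7 -0.3  0.8] -> tool mm [  2.3 -30.1   2.5]
```

```bash
python3 -m inch '[[[0,0,-11,2,0,0,0],[0,0,-11,3,0,0,0],[0,0,-11,3,0,0,0],[0,0,-11,3,0,0,0],[0,0,-11,4,0,0,0],[0,0,-11,4,0,0,0],[0,0,-11,4,0,0,0],[0,0,0,0,0,0,0]]]'
python3 - <<'E'
from h import *
go((.02,-.212,.115))
for n in('side','wrist'):
    c=cam(n)
    for k in('lever_tip',):
        for a in finder.mark_of(n,k)[:2]:
            print(n,a['conf'],np.round(a['position']),[(th,(proj(c,w((.06-.105*np.sin(th),-.205,.06+.105*np.cos(th))))).round()) for th in(0,.3,.45,.6,.75,.9)])
E
```

```text
time: 7.22
ee_pos: [0.5878, -0.1478, 0.1214]
tcp_rot: [179.9, 0.0, 87.2]
wrist_force: [0.3, -0.2, 1.0]
opening: -0.0001
grasp_force: 0.0
cab [  24.8 -214.5  121.4] rot [1.7987e+02 3.0000e-02 8.7250e+01] t 7.22 F [ 0.3 -0.2  1. ] -> tool mm [ 2.5 -4.8  6.4]
side 0.47 [314. 218.] [(0, array([337., 201.])), (0.3, array([327., 206.])), (0.45, array([322., 209.])), (0.6, array([317., 213.])), (0.75, array([313., 217.])), (0.9, array([309., 222.]))]
wrist 0.65 [211. 262.] [(0, array([380., 296.])), (0.3, array([293., 289.])), (0.45, array([256., 282.])), (0.6, array([225., 272.])), (0.75, array([201., 262.])), (0.9, array([185., 251.]))]
```

```bash
python3 -m inch '[[[0,0,-7,3,0,0,0],[0,0,-7,3,0,0,0],[0,0,0,0,0,0,0]]]'
python3 - <<'E'
from h import *
go((.02,-.212,.115))
for n in('side','wrist'):
    c=cam(n)
    for k in('lever_tip',):
        for a in finder.mark_of(n,k)[:1]:
            print(n,a['conf'],np.round(a['position']),[(th,(proj(c,w((.06-.105*np.sin(th),-.205,.06+.105*np.cos(th))))).round()) for th in(.6,.75,.9)])
E
```

```text
time: 7.8
ee_pos: [0.5729, -0.1468, 0.113]
tcp_rot: [-179.9, -0.0, 87.3]
wrist_force: [0.6, -0.2, 0.3]
opening: 0.0
grasp_force: 0.0
cab [   9.9 -214.2  113. ] rot [-1.7995e+02 -1.0000e-02  8.7260e+01] t 7.8 F [ 0.6 -0.2  0.3] -> tool mm [ 2.2 10.1 -2. ]
side 0.72 [306. 224.] [(0.6, array([317., 213.])), (0.75, array([313., 217.])), (0.9, array([309., 222.]))]
wrist 0.65 [214. 255.] [(0.6, array([259., 282.])), (0.75, array([232., 270.])), (0.9, array([212., 258.]))]
```

```bash
python3 -m inch '[[[0,-5,12,0,0,0,0],[0,-10,12,-10,0,0,0],[0,0,0,-50,0,0,0],[0,0,0,-55,0,0,0],[0,0,10,-55,0,0,0],[0,0,25,-55,0,0,0],[0,0,25,-25,0,0,0],[0,0,0,0,0,0,0]]]'
python3 - <<'E'
from h import *
from scipy.optimize import minimize_scalar
go((.105,-.06,.36))
for n in('side','top'):
    c=cam(n)
    for a in finder.mark_of(n,'door_edge')[:2]:
        p=np.array(a['position']); f=lambda t:np.linalg.norm(proj(c,w((.12-.185*np.cos(t)+.014*np.sin(t),0,.12+.185*np.sin(t)+.014*np.cos(t))))-p)
        r=minimize_scalar(f,bounds=(.6,1.3),method='bounded');print(n,a['conf'],p.round(),r.x,r.fun)
    for a in finder.mark_of(n,'lever_tip')[:1]: print(a['position'],proj(c,w((.06-.105*np.sin(.9),-.205,.06+.105*np.cos(.9)))))
    for t in(.9,1,1.1,1.2): print(t,[proj(c,w((.12-.203*np.cos(t),y,.12+.203*np.sin(t)))).round() for y in(-.13,.13)])
    cv2.imwrite(f'pics/{n}2.png',cv2.resize(c['pixels'][100:260,150:400,::-1],None,fx=3,fy=3,interpolation=2))
for t in np.arange(1.15,-.01,-.1): print(round(t,2),((.135-.19*np.cos(t)+.014*np.sin(t))*1e3).round(1),((.12+.19*np.sin(t)+.014*np.cos(t))*1e3).round(1))
E
```

```text
time: 9.0
ee_pos: [0.6521, -0.1665, 0.3468]
tcp_rot: [179.9, 0.0, 87.3]
wrist_force: [0.4, 0.9, -0.6]
opening: -0.0001
grasp_force: 0.0
cab [  89.9 -230.1  346.8] rot [1.7992e+02 2.0000e-02 8.7280e+01] t 9.0 F [ 0.4  0.9 -0.6] -> tool mm [170.1  15.2 -13.2]
side 0.67 [287. 134.] 0.915895040781519 0.20350584497073043
side 0.41 [298. 201.] 0.6000034091801033 56.13196580997926
[305.6, 222.7] [309.37075537 221.57236822]
0.9 [array([302., 156.]), array([259., 116.])]
1 [array([308., 151.]), array([264., 112.])]
1.1 [array([314., 146.]), array([269., 107.])]
1.2 [array([321., 141.]), array([275., 103.])]
top 0.77 [245. 168.] 0.9651119613277481 2.1530376494384975
top 0.22 [435. 245.] 0.6000034091801033 198.14743411626804
[148.7, 293.7] [323.14864727 204.15607057]
0.9 [array([297., 182.]), array([187., 181.])]
1 [array([297., 173.]), array([187., 173.])]
1.1 [array([297., 165.]), array([186., 164.])]
1.2 [array([298., 156.]), array([186., 155.])]
1.15 70.2 299.1
1.05 52.6 291.8
0.95 35.9 282.7
0.85 20.1 272.0
0.75 5.5 259.8
0.65 -7.8 246.1
0.55 -19.7 231.2
0.45 -30.0 215.2
0.35 -38.7 198.3
0.25 -45.6 180.6
0.15 -50.8 162.2
0.05 -54.1 143.5
```

View pics/side2.png

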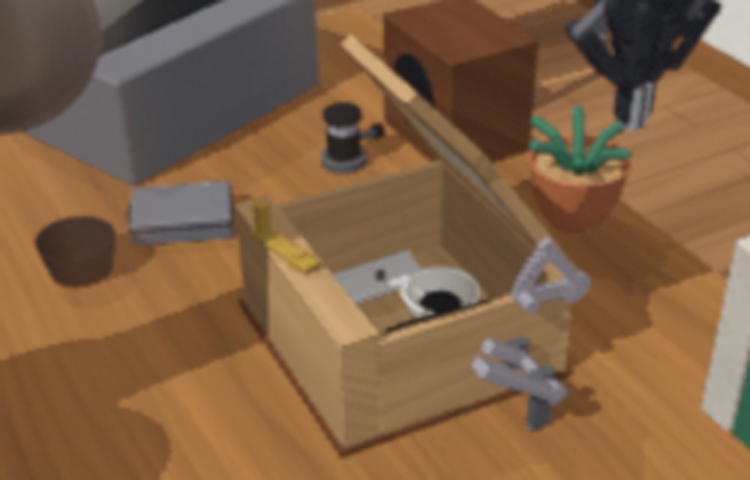

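The lever is flipped over, with its tip at (306,222) in the side view. The door stands at about 1.0 rad with the cabinet contents undisturbed.

```bash
python3 -m inch '[[[0,34,5,0,0,0,0],[0,34,5,0,0,0,0],[0,34,5,0,0,0,0],[0,34,0,0,0,0,0],[0,34,0,10,0,0,0],[0,0,0,25,0,0,0],[0,0,0,25,0,0,0],[0,0,0,0,0,0,0]]]' ; python3 -c "
from h import *
go((.0526,-.06,.2918))"
```

```text
time: 10.3
ee_pos: [0.6709, 0.0031, 0.2861]
tcp_rot: [-179.8, 0.0, 87.3]
wrist_force: [0.4, 1.1, 0.6]
opening: 0.0002
grasp_force: 0.0
cab [100.5 -59.7 286.1] rot [-1.7979e+02  1.0000e-02  8.7270e+01] t 10.3 F [0.4 1.1 0.6] -> tool mm [ -0.3 -47.9  -5.5]
```

```bash
python3 -m inch '[[[0,0,-12,0,0,0,0],[0,0,-12,0,0,0,0],[0,0,-12,0,0,0,0],[0,0,-12,0,0,0,0],[0,0,-8,2,0,0,0],[0,0,-8,2,0,0,0],[0,0,-8,5,0,0,0],[0,0,-8,5,0,0,0]]]' ; python3 -c "
from h import *
go((.0055,-.06,.2598))"
```

```text
time: 11.3
ee_pos: [0.5927, 0.0069, 0.2742]
tcp_rot: [179.9, -0.0, 87.3]
wrist_force: [4.8, 0.3, 1.1]
opening: 0.0
grasp_force: 1.7
cab [ 22.3 -59.7 274.2] rot [ 1.7989e+02 -1.0000e-02  8.7260e+01] t 11.3 F [4.8 0.3 1.1] -> tool mm [ -0.3 -16.8  14.4]
```

```bash
python3 -m inch '[[[0,0,-7.3,6,0,0,0],[0,0,-7.3,6,0,0,0],[0,0,-6.7,7,0,0,0],[0,0,-6.7,7,0,0,0],[0,0,-6,7.5,0,0,0],[0,0,-6,7.5,0,0,0],[0,0,-5,8,0,0,0],[0,0,-5,8,0,0,0]]]' ; python3 -c "
from h import *
go((-.0387,-.06,.1983))"
```

```text
time: 12.3
ee_pos: [0.5422, 0.0093, 0.216]
tcp_rot: [-180.0, 0.0, 87.3]
wrist_force: [0.1, 0.6, 4.5]
opening: -0.0
grasp_force: 1.5
cab [-28.3 -59.7 216. ] rot [-179.98    0.     87.27] t 12.3 F [0.1 0.6 4.5] -> tool mm [ -0.3 -10.4  17.7]
```

Continue to near shut (θ ≈ 0.05).

```bash
python3 -m inch '[[[0,0,-4.4,8.5,0,0,0],[0,0,-4.4,8.5,0,0,0],[0,0,-3.5,9,0,0,0],[0,0,-3.5,9,0,0,0],[0,0,-2.6,9,0,0,0],[0,0,-2.6,9,0,0,0],[0,0,-1.7,9,0,0,0],[0,0,-1.7,9,0,0,0]]]' ; python3 -c "
from h import *
go((-.055,-.06,.134))"
```

```text
time: 13.3
ee_pos: [0.5182, 0.0105, 0.1451]
tcp_rot: [180.0, -0.0, 87.3]
wrist_force: [-0.3, 0.5, 3.4]
opening: -0.0002
grasp_force: 1.3
cab [-52.3 -59.7 145.1] rot [180.    -0.    87.27] t 13.3 F [-0.3  0.5  3.4] -> tool mm [-0.3 -2.7 11.1]
```

```bash
python3 -m inch '[[[0,0,0,3,0,0,0],[0,0,0,2,0,0,0],[0,0,0,2,0,0,0],[0,0,0,2,0,0,0],[0,0,0,0,0,0,0]]]' ; python3 -c "
from h import *
go((-.055,-.06,.134))"
```

```text
time: 13.92
ee_pos: [0.5184, 0.0105, 0.1365]
tcp_rot: [180.0, 0.0, 87.3]
wrist_force: [-0.8, -0.2, -0.1]
opening: 0.0002
grasp_force: 0.0
cab [-52.1 -59.7 136.5] rot [180.     0.    87.26] t 13.93 F [-0.8 -0.2 -0.1] -> tool mm [-0.3 -2.9  2.5]
```

```bash
python3 -m inch '[[[0,0,0,2,0,0,0],[0,0,0,1,0,0,0],[0,0,0,1,0,0,0],[0,0,0,0,0,0,0]]]'
```

```text
time: 14.42
ee_pos: [0.5183, 0.0105, 0.134]
tcp_rot: [179.9, -0.0, 87.3]
wrist_force: [-5.5, 0.0, 11.1]
opening: -0.0001
grasp_force: 5.5
```

```bash
python3 -m inch '[[[0,0,0,-20,0,0,0],[45,0,0,-45,0,0,0],[45,20,-10,-45,0,0,0],[45,30,-15,-10,0,0,0],[45,20,-10,0,0,0,0],[45,0,0,0,0,0,0]]]'
python3 - <<'E'
from h import *
from scipy.optimize import minimize_scalar
print(bot.get_obs()['q'].round(1))
for n in('side','top','wrist'):
    c=cam(n)
    for a in finder.mark_of(n,'button_stud')[:2]:
        p=np.array(a['position']); f=lambda t:np.linalg.norm(proj(c,w((-.108+.055*np.sin(t),.055*np.cos(t),.178)))-p)
        r=minimize_scalar(f,bounds=(-.6,2.3),method='bounded');print(n,round(a['conf'],2),p.round(),'phi',r.x.round(3),'res',r.fun.round(1),'loc',(loc(onz(c,p,.178))*1e3).round(1))
    for a in finder.mark_of(n,'button_pivot')[:1]: print('pivot',round(a['conf'],2),(loc(onz(c,a['position'],.146))*1e3).round(1))
    cv2.imwrite(f'pics/{n}3.png',c['pixels'][:,:,::-1])
E
```

```text
time: 15.18
ee_pos: [0.4865, 0.083, 0.2528]
tcp_rot: [180.0, -0.0, 87.4]
wrist_force: [0.7, 0.1, 0.6]
opening: 0.0384
grasp_force: 0.0
[  9.7  -2.3   5.1  97.3   0.  102.3]
side 0.58 [234. 166.] phi -0.349 res 1.6 loc [-125.9   60.   178. ]
pivot 0.23 [-74.  -18.5 146. ]
top 0.73 [249. 207.] phi 1.707 res 3.7 loc [-43.9  -8.6 178. ]
wrist 0.75 [236. 162.] phi -0.216 res 3.5 loc [-119.4   51.3  178. ]
pivot 0.86 [-106.8   -0.2  146. ]
```

View pics/wrist3.png

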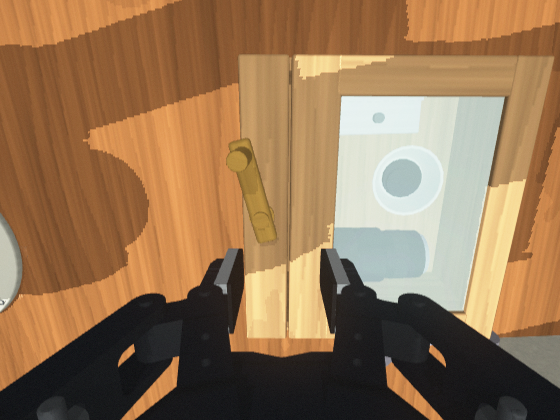

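View pics/side3.png

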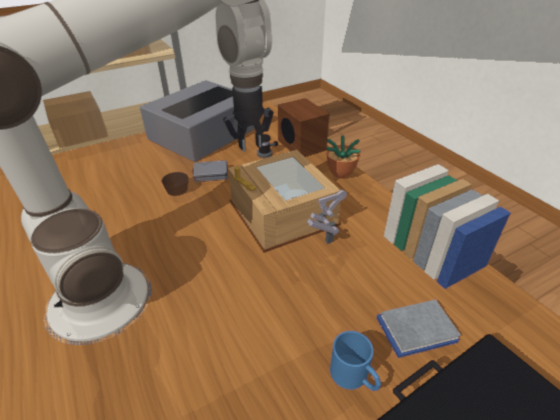

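The wrist view shows the door shut flat. The turnbutton has its stud at (237,161) and pivot at about (265,225), so the stud is at cabinet (-121, 52) mm. The side view confirms the door is down and the lever is still flipped.

```bash
python3 -c "
from h import *
go((-.121,.052,.152))"
```

```text
cab [-87.1   9.9 252.6] rot [-1.7999e+02  1.0000e-02  8.7230e+01] t 15.62 F [-1.1  0.4  0. ] -> tool mm [ 42.1 -33.9 100.6]
```

```bash
python3 -m inch '[[[45,21,-17,10,0,0,0],[45,21,-17,10,0,0,0],[45,0,0,10,0,0,0],[45,0,0,25,0,0,0],[45,0,0,25,0,0,0],[45,0,0,20,0,0,0],[45,0,0,0,0,0,0]]]'; python3 -m inch '[[[0,0,0,0,0,0,0],[0,0,0,0,0,0,0],[0,0,0,0,0,0,0],[0,0,0,0,0,0,0]]]' 20; python3 -c "
from h import *
go((-.121,.052,.152))"
```

```text
time: 16.5
ee_pos: [0.4542, 0.1249, 0.1513]
tcp_rot: [-179.9, 0.1, 87.2]
wrist_force: [0.2, 1.0, 0.8]
opening: 0.0388
grasp_force: 0.0
time: 17.0
ee_pos: [0.4553, 0.1255, 0.1536]
tcp_rot: [179.9, 0.0, 87.3]
wrist_force: [1.7, -3.3, 5.0]
opening: 0.0149
grasp_force: 21.1
cab [-120.7   52.2  153.6] rot [179.89   0.    87.26] t 17.0 F [ 1.7 -3.3  5. ] -> tool mm [-0.2 -0.3  1.6]
```

```bash
python3 -m inch '[[[0,1.5,12.3,0,0,0,0],[0,-1.3,12.3,0,0,0,0],[0,-4,11.7,0,0,0,0],[0,-6.5,10.6,0,0,0,0],[0,-8.7,8.8,0,0,0,0],[0,-10.5,6.6,0,0,0,0],[0,-11.7,4.1,0,0,0,0],[0,-12.3,1.4,0,0,0,0]]]'; python3 -m inch '[[[0,0,0,0,0,0,0],[0,0,0,0,0,0,0]]]'; python3 -c "
from h import *
go((-.053,0,.152))"
```

```text
time: 18.0
ee_pos: [0.5225, 0.0692, 0.1533]
tcp_rot: [179.7, -0.1, 87.3]
wrist_force: [14.2, 4.9, 0.3]
opening: 0.0148
grasp_force: 21.2
time: 18.25
ee_pos: [0.5226, 0.0684, 0.1533]
tcp_rot: [179.7, -0.0, 87.2]
wrist_force: [12.6, -0.4, 0.5]
opening: 0.0152
grasp_force: 21.2
cab [-50.7  -1.6 153.3] rot [179.68  -0.    87.23] t 18.25 F [12.6 -0.4  0.5] -> tool mm [ 1.6 -2.3  1.3]
```

Release, rise and look at the angle.

```bash
python3 -m inch '[[[35,0,0,0,0,0,0],[35,0,0,0,0,0,0],[35,0,0,-20,0,0,0],[35,0,0,-40,0,0,0],[35,-20,-10,-40,0,0,0],[35,-20,0,0,0,0,0],[35,0,0,0,0,0,0],[35,0,0,0,0,0,0]]]'
python3 - <<'E'
from h import *
go((-.053,0,.152))
c=cam('wrist')
S=P=None
for k,z in(('button_stud',.178),('button_pivot',.146)):
    for a in finder.mark_of('wrist',k)[:1]:
        l=loc(onz(c,a['position'],z))*1e3; print(k,round(a['conf'],2),l.round(1)); S,P=P,l
d=S-P; print('phi',np.arctan2(d[0],d[1]),'to nominal pivot',np.arctan2(S[0]+108,S[1]))
for a in finder.outline_of('wrist','turnbutton')[:1]:
    m=a['pixels']; print(a['conf'],cv2.minAreaRect(np.argwhere(m)[:,::-1].astype(np.float32)))
im=c['pixels'].copy()
for x in(-.085,-.083): 
    p,q=[tuple(int(v) for v in proj(c,w((x,y,.134)))) for y in(-.13,.13)]; cv2.line(im,p,q,(255,0,0),1)
cv2.line(im,*[tuple(int(v) for v in proj(c,w((x,0,.146)))) for x in(-.13,-.04)],(0,255,0),1)
cv2.imwrite('pics/w4.png',cv2.resize(im[60:300,120:440,::-1],None,fx=2.4,fy=2.4,interpolation=2))
E
```

```text
time: 19.25
ee_pos: [0.5077, 0.0297, 0.252]
tcp_rot: [-179.9, -0.0, 87.3]
wrist_force: [0.1, 1.0, -0.7]
opening: 0.0302
grasp_force: 0.0
cab [-63.7 -41.  252. ] rot [-179.93   -0.     87.26] t 19.25 F [ 0.1  1.  -0.7] -> tool mm [ 41.   10.8 100. ]
button_stud 0.68 [-51.8   4.1 178. ]
button_pivot 0.92 [-109.2   -2.7  146. ]
phi 1.4527436966064227 to nominal pivot 1.4976652221114766
0.87 ((259.5642395019531, 155.70034790039062), (27.48448371887207, 110.75152587890625), 82.34935760498047)
```

View pics/w4.png

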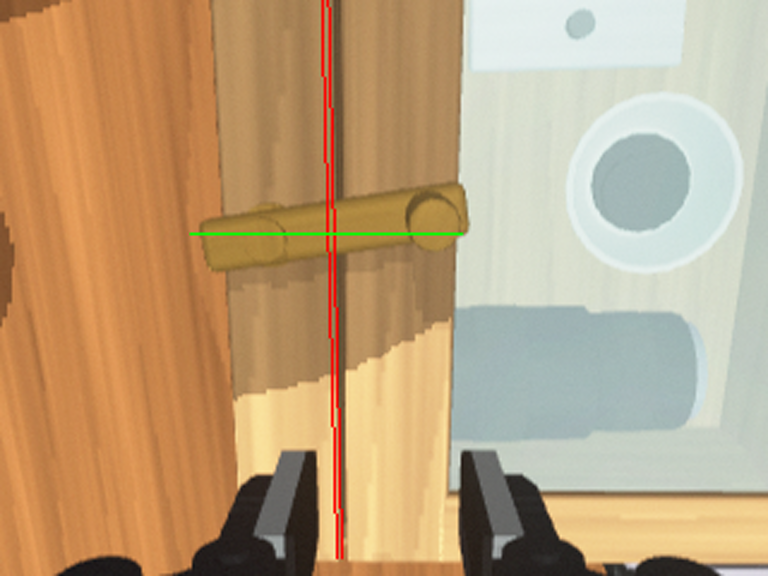

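The bar is about 0.13 rad short of square: its edges slope 8° in the picture, with the stud at crop pixel (435,220). I'll nudge the stud towards -y with closed fingers.

```bash
python3 -m inch '[[[0,27,4,0,0,0,0],[0,27,4,0,0,0,0],[0,27,3,0,0,0,0],[0,0,0,25,0,0,0],[0,0,0,40,0,0,0],[0,0,0,35,0,0,0],[0,0,0,0,0,0,0]]]'; python3 -m inch '[[[0,-7,0,0,0,0,0],[0,-6,0,0,0,0,0],[0,-4,0,0,0,0,0],[0,-3,0,0,0,0,0],[0,-2,0,0,0,0,0],[0,0,0,0,0,0,0]]]'
python3 - <<'E'
from h import *
go((-.053,.018,.152))
c=cam('wrist')
for k,z in(('button_stud',.178),('button_pivot',.146)):
    for a in finder.mark_of('wrist',k)[:1]: print(k,round(a['conf'],2),(loc(onz(c,a['position'],z))*1e3).round(1))
cv2.imwrite('pics/w5.png',c['pixels'][:,:,::-1])
E
```

```text
time: 20.32
ee_pos: [0.5213, 0.1099, 0.1502]
tcp_rot: [-179.7, 0.1, 87.3]
wrist_force: [0.1, 0.4, 0.5]
opening: 0.0003
grasp_force: 0.0
time: 21.08
ee_pos: [0.5217, 0.0877, 0.1527]
tcp_rot: [-180.0, 0.0, 87.3]
wrist_force: [-0.2, 0.5, -0.1]
opening: 0.0
grasp_force: 0.0
cab [-52.5  17.6 152.7] rot [-1.7999e+02  2.0000e-02  8.7250e+01] t 21.07 F [-0.2  0.5 -0.1] -> tool mm [ 0.4 -0.5  0.7]
button_stud 0.89 [-52.5  -1.4 178. ]
button_pivot 0.89 [-107.   -4.  146.]
```

View pics/w5.png

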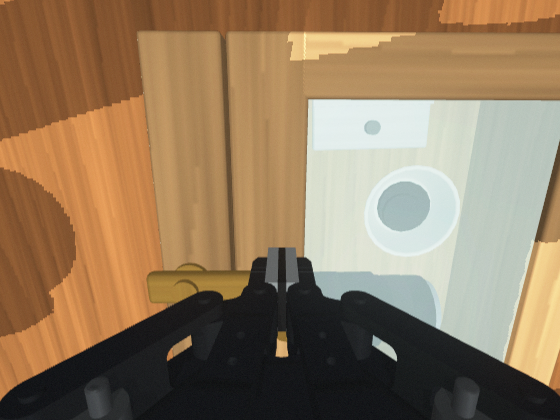

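The bar's upper edge now runs nearly horizontal from (148,272) to (250,271). I'll back off and check it from the earlier viewpoint.

```bash
python3 -m inch '[[[0,8,0,0,0,0,0],[0,10,0,-10,0,0,0],[0,0,0,-40,0,0,0],[0,0,0,-50,0,0,0],[0,-40,-5,0,0,0,0],[0,-40,-5,0,0,0,0],[0,0,0,0,0,0,0]]]'
python3 - <<'E'
from h import *
go((-.064,-.041,.252))
c=cam('wrist')
S={}
for k,z in(('button_stud',.178),('button_pivot',.146)):
    for a in finder.mark_of('wrist',k)[:1]: S[k]=loc(onz(c,a['position'],z))*1e3;print(k,round(a['conf'],2),S[k].round(1))
for a in finder.outline_of('wrist','turnbutton')[:1]: print(cv2.minAreaRect(np.argwhere(a['pixels'])[:,::-1].astype(np.float32)))
for k in('door_edge',):
    for n in('wrist',):
        for a in finder.mark_of(n,k)[:1]: print(k,(loc(onz(c,a['position'],.134))*1e3).round(1))
cv2.imwrite('pics/w6.png',cv2.resize(c['pixels'][60:300,120:440,::-1],None,fx=2.4,fy=2.4,interpolation=2))
E
```

```text
time: 22.1
ee_pos: [0.5087, 0.0253, 0.2538]
tcp_rot: [179.9, 0.0, 87.1]
wrist_force: [0.1, -0.1, 0.7]
opening: -0.0002
grasp_force: 0.0
cab [-62.5 -45.4 253.8] rot [1.7993e+02 1.0000e-02 8.7140e+01] t 22.1 F [ 0.1 -0.1  0.7] -> tool mm [ 4.4 -1.5  1.8]
button_stud 0.63 [-49.6  -4.3 178. ]
button_pivot 0.8 [-108.5   -3.2  146. ]
((257.0, 154.0), (26.0, 110.0), 90.0)
door_edge [-61.3  -2.1 134. ]
```

View pics/w6.png

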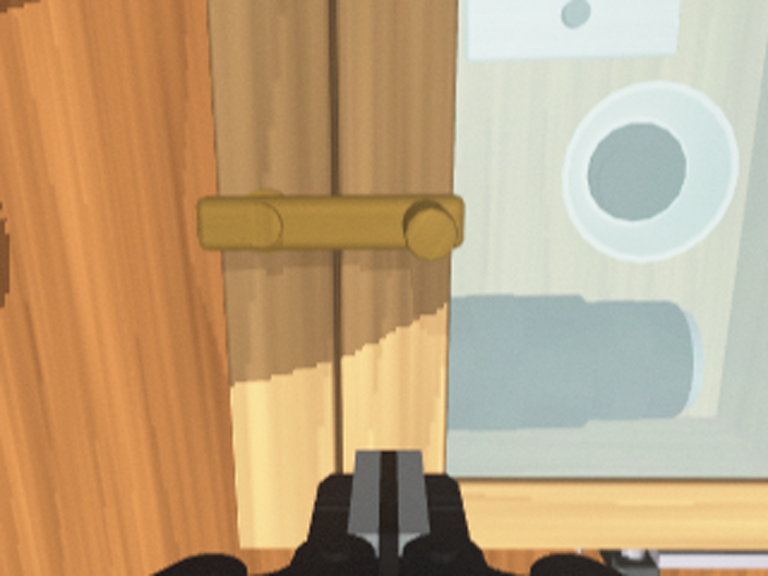

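The bar lies squarely across the frame, with its edges level from (200,200) to (462,197) and perpendicular to the gap at x≈337. The door is shut and the arm is clear.

```bash
python3 -m inch '[[[0,0,0,-40,0,0,0],[0,0,0,-30,0,0,0],[0,0,0,0,0,0,0]]]'; python3 -c "
from workcell import bot
print(bot.job_done())"
```

```text
time: 22.72
ee_pos: [0.5095, 0.0273, 0.3248]
tcp_rot: [179.8, -0.0, 87.3]
wrist_force: [-0.1, 0.1, -0.2]
opening: 0.0002
grasp_force: 0.0
the job is handed in; nothing more can be done
None
```

The job is handed in, done in order in about 23 s: lever flipped to about 0.9 rad and left there, door lowered gently and shut, turnbutton square across the frame by the last picture, and nothing else seen to have moved.

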